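# Bolt down the tube clamp of the soil shaker

## Task

Get the laboratory shaker ready to run: with shut fingertips press its blue hold-down frame fully shut over the tubes, then push the red-knobbed bolt handle all the way along its slot into the staple on the frame, and finally push the handle over sideways into the short leg of the L-shaped slot, all the way down. Only push, never grip, lift or force anything, and leave everything else on the bench and on the shaker where it stands.

Things in the scene. Friction and masses are not known exactly. Their poses are not given: they have to be found in the camera images.
- shaker: Bench shaker, fixed: white housing 380 x 300 mm; on its aluminium deck (top 99 mm above the bench) a cradle with 12 lying blue-capped tubes, and in front of it the bolt. Origin: centre of its underside, on the bench. x points from the front (control panel and bolt, nearest the robot) to the frame's hinge at the back, y to the shaker's left, z up.
- slot_corner (a point): Corner of the L-shaped slot, in the top face (166 mm above the bench) of the dark steel bolt housing: shaker frame x = -113.5, y = 0. The long leg, 12 mm wide, comes to it from the front along x; the short leg, 14 mm wide, leaves it to -y (right). The pin in the slot is the bolt's handle. The housing: x -175 to -95, y -18 to 18 mm, on a grey block 70 mm wide.
- lid (a joint): The blue hold-down frame, 262 mm wide, 230 mm long, hinged at the back (axis along the shaker's y at x = 145, z = 141 mm). In rad: 0 = shut, level on the tubes (bars' top 144 mm above the bench); positive = front raised. A stiff friction hinge holds it where left; 1 to 5 N down on the pad closes it. It must be shut before the bolt can pass; the bolt then holds it.
- lid_pad (a point): Centre of the top of the left black finger pad on the frame's front bar, where to press (pad 30 x 50 mm; its twin is 170 mm to the right; the steel staple for the bolt, 26 mm wide and 26 mm high, is midway). 212 mm from the hinge axis. When shut it is at x = -67, y = 85, z = 145.5 mm in the shaker frame.
- bolt (a joint): Slide of the bolt along the shaker's +x (away from the robot), in m: 0 = withdrawn, 0.051 = fully home through the staple on the frame (end stop). It starts at 0 to 0.012, rubs with about 1.5 N and stays where it is left. The handle can turn only when this is above about 0.046.
- handle (a joint): Turn of the bolt's handle about the bolt's axis (along the shaker's x at y = 0, z = 153 mm), in rad: 0 = upright in the long leg, growing as it swings down to the shaker's right (-y), 1.4 = end stop, nearly level, in the short leg. Under 2 N on the knob's left or upper left side turns it; it stays where it is left.
- knob: Origin: centre of the red ball knob (22 mm diameter) on the end of the 8 mm steel handle, 52 mm from the bolt's axis. Upright it is 205 mm above the bench at x = -163 mm + bolt, y = 0 in the shaker frame, and the bare handle shows from 166 to 195 mm up. Fully down it is at y = -51, z = 162 mm.
- jar_a: Bystander, leave alone: glass jar with soil and white cap, 72 mm wide, 110 mm tall, stands on the bench to the right of the shaker. Origin: centre of its underside.
- jar_b: Bystander, leave alone: a like jar, farther to the right. Origin: centre of its underside.
- vial: Bystander, leave alone: small capped vial, 22 mm wide, 45 mm tall, stands on the shaker's deck to the right of the bolt (top 144 mm above the bench). Origin: centre of its underside.
- beaker: Bystander, leave alone: empty glass beaker, 70 mm wide, 95 mm tall, on the left. Origin: centre of its underside.
- wash_bottle: Bystander, leave alone: white plastic bottle with red cap, 70 mm wide, 190 mm tall, on the left. Origin: centre of its underside.
- spatula: Bystander, leave alone: spatula 200 mm long, lies on the bench in front, to the left of the shaker. Origin: centre of its underside.
- tube_rack: Bystander, leave alone: orange rack 70 x 130 mm with four tubes, 110 mm tall, stands to the left of the shaker. Origin: centre of its underside.

How it is judged:
By the outcome, as a careful person would: the job done as asked, in the order asked, and still so for the second after the job is handed in, with the robot touching nothing.
It also fails if it takes over 64 s, if anything falls off the work surface, if the arm or the gripper's body presses on something with over 40 N, if the wrist force passes 120 N, or if a joint passes its speed limit or range.

## Robot

A 7-joint arm with a two-finger parallel gripper is mounted at the origin on the work surface. World frame = base frame: x ahead of the robot, y to its left, z up, the work surface at z = 0. Lengths are in m, angles in rad, forces in N, time in s.
With the tool pointing down it reaches from about 0.35 to 0.9 m from the base axis. Payload 19.9 kg.
Tool frame: the origin (TCP) lies midway between the tips of the shut fingers; the grasp point (between the pads) lies 19 mm behind it (manip.grip_depth is the distance from the TCP to the grasp point, in m); z points along the fingers, y is the line along which they close (so a half turn about z gives the same grasp; the last joint's range is limited). The gripper opens to 85 mm and grips with 20 to 120 N. Pads are 22 mm wide; open, the fingers measure 114 mm over their backs; the gripper's body (76 mm by 85 mm) begins 54 mm behind the grasp point. The pads swing forward as they close: fully open they stand 13 mm farther back than shut.
Start: joints at [1.099, 0.417, -0.01, 1.614, 0.005, 1.111, -0.053], TCP at [0.261, -0.568, 0.231] pointing down, gripper open.
Joint ranges: [-2.81, 2.81], [-0.39, 2.02], [-1.27, 1.25], [0.06, 2.57], [-1.19, 4.33], [0.19, 2], [-2.82, 2.82]. Speed limits (rad/s): [1.89, 1.89, 2.39, 2.39, 3.01, 3.01, 3.01].

## Interface

Orientations are given as a unit quaternion [w, x, y, z].
In Python, from workcell import manip gives the robot as it stands. The module is installed in compiled form; this text tells all that it offers.
- The arm moves only by the shell command python3 -m handwheel 'ROWS' [OPENING] [FORCE]. ROWS is JSON, a list of rows, each a list of 4 numbers: the shift along the world's x, y, z in mm, then the turn about the world's z in degrees. A call has 1 to 10 rows; each row is the pose to reach, as a shift and turn from the pose commanded when the call began; what a row does not reach only later rows make up. A row lasts 1/12 s, in which the tool goes at most 41.7 mm and 7.16 degrees, less where a joint would pass 70% of its speed; a pose out of reach is approached as far as the arm can. A call with a gripper value outside its range is refused whole. OPENING is the closure, from 0 (fully open) to 1 (shut), set as the call begins (- or left out, the last holds). The fingers move at their own pace and stop on an object; FORCE is the grip in N (left out, the last holds). Time passes only in rows, so rows that repeat a pose let the fingers close. It gives the time, the measured TCP pose, the force, the opening and the grip force at its end, in the units of the state.
- manip.sense(): the state, without advancing time (a new reading comes with each control period).
- manip.camera(name): name is "side" or "top" or "wrist"; returns a dict with "image" (384x512x3 uint8, blue, green, red), "range_z" (384x512 float32, m along the optical axis (not along the pixel's ray), 0 where there is no reading), "intrinsics" (3x3 intrinsics, pixels), "eye" and "rotation" of the camera in the world. Camera axes: x right, y up, looking along -z (the intrinsics and any distortion apply to the point x, -y, -z); pixel columns grow to the right and rows downward; lengths in m; the calibration is good to about 2 mm. The wrist camera is an equidistant fisheye: a pixel r from the principal point sees the ray r / f radians off the axis. A picture is of the moment at which its call begins.
- manip.sign_off(): hands the job in; it is judged then, once.
The state is a dict: "t": time; "joints": joint angles; "joint_vel": joint speeds; "joint_efforts": joint torques, N m; "ee_pos": TCP position; "tcp_rot": TCP orientation; "wrist_force": force on the tool from outside, world axes, zero at the start; "torque": the same for the moment, N m; "grip_width": finger opening in m; "finger_force": force on a finger pad.
Only numpy, scipy, OpenCV 4.12 (cv2) and the standard library are available. Lean on these libraries where they do the work, as an engineer would, in place of code of your own. Each camera call takes 0.05 s, during which the arm holds its last target. There are 200 camera calls.

## Working session

There is one attempt and no reset: what is moved stays moved. The work goes in short steps, Python scripts to look and compute and a shell command to move; the robot and the scene stay as the last step left them, time stands still between calls to the robot, and variables do not carry over. Pictures are saved under pics/ and viewed, at most 10 in all, crops included, and the job is handed in when it is done.

```bash
mkdir -p pics; cat > h.py <<'E'
import numpy as np, cv2
from workcell import manip
def cam(n):
    c=manip.camera(n); return c
def pts(c):
    K=np.array(c["intrinsics"]);d=c["range_z"];v,u=np.mgrid[:d.shape[0],:d.shape[1]]
    P=np.stack([(u-K[0,2])/K[0,0]*d,-(v-K[1,2])/K[1,1]*d,-d],-1)
    return P@np.array(c["rotation"]).T+np.array(c["eye"])
E
python3 - <<'E'
from h import *
for n in("top","side"):
    c=cam(n); cv2.imwrite(f"pics/{n}0.png",c["image"]); np.savez(f"{n}0.npz",**c)
    print(n,c["eye"],np.round(c["rotation"],3).tolist(),np.array(c["intrinsics"]).tolist(),[k for k in c])
s=manip.sense();print(s)
E
```

```text
top [0.47573989 0.00396887 1.56642548] [-0.697, -0.03, 0.032, 0.715] [[463.6737315473454, 0.0, 252.93439702867659], [0.0, 463.6737315473454, 190.63295026181535], [0.0, 0.0, 1.0]] ['image', 'range_z', 'intrinsics', 'eye', 'rotation']
side [-0.40360436 -1.09244828  1.2950737 ] [0.839, 0.409, -0.157, -0.323] [[481.44372534683487, 0.0, 261.1602898551902], [0.0, 481.44372534683487, 204.48639480260798], [0.0, 0.0, 1.0]] ['image', 'range_z', 'intrinsics', 'eye', 'rotation']
{'t': 0.1, 'joints': array([ 1.09855009,  0.41791667, -0.01031697,  1.61413054,  0.00473138,
        1.1106929 , -0.05300696]), 'joint_vel': array([ 2.14435580e-03, -1.40801656e-03,  5.66525067e-04, -1.35695518e-03,
       -2.32344429e-05, -2.74189439e-04, -3.66332888e-04]), 'joint_efforts': array([ 8.09538233e-04, -8.65822148e+01,  6.79096989e-01, -4.35638845e+01,
        1.90873328e-02,  4.86869176e-03, -1.01387693e-04]), 'ee_pos': array([ 0.26082547, -0.56762198,  0.23071432]), 'tcp_rot': array([-5.34960204e-04,  9.76893594e-01,  2.13725500e-01, -1.72967243e-04]), 'wrist_force': array([ 0.35693491, -0.37873271,  0.00274672]), 'torque': array([-0.05595842,  0.04088174, -0.00305989]), 'finger_force': 0.0, 'grip_width': 0.08521025338845599}
```

View pics/top0.png

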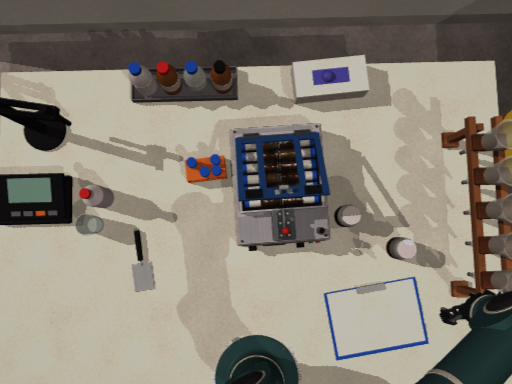

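View pics/side0.png

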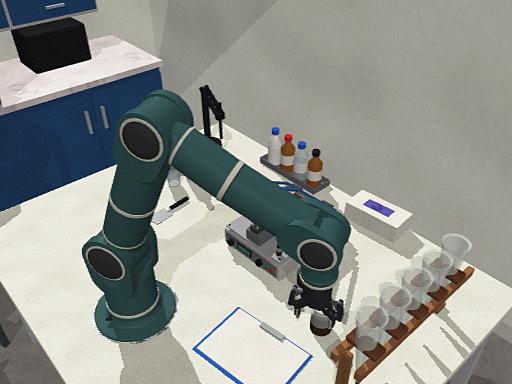

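The top view shows the shaker around (282,185) with the lid slightly askew (raised), the knob at (286,231), the vial at (321,231), and the jars at (348,215) and (402,247). In the side view the arm hides most of the shaker.

```bash
python3 - <<'E'
from h import *
c=dict(np.load("top0.npz"));P=pts(c);im=c["image"]
hsv=cv2.cvtColor(im,cv2.COLOR_BGR2HSV);z=P[...,2]
m=np.zeros(z.shape,bool);m[115:255,228:334]=1
dk=m&(z>0.06)&(z<0.4)
n,l,st,_=cv2.connectedComponentsWithStats(dk.astype(np.uint8))
i=1+np.argmax(st[1:,4]);q=P[l==i];print(st[i])
# deck-level only
q2=P[(l==i)&(abs(z-0.099)<0.008)][:,:2].astype(np.float32)
r=cv2.minAreaRect(q2*1000);print("deck rect",r,np.median(z[(l==i)&(abs(z-0.099)<0.008)]))
red=m&((hsv[...,0]<8)|(hsv[...,0]>172))&(hsv[...,1]>140)&(hsv[...,2]>80)
v,u=np.nonzero(red);print("red",len(u),u.mean(),v.mean(),P[red].mean(0),P[red][:,2].max())
b=m&(abs(hsv[...,0].astype(int)-112)<12)&(hsv[...,1]>140)&(hsv[...,2]>60)
for row in range(125,215,6):
  k=b[row]; 
  if k.any(): uu=np.nonzero(k)[0]; print(row,uu.min(),uu.max(),np.round(P[row,uu[[0,-1]]],3).tolist(),np.round(np.median(z[row][k]),3))
big=cv2.resize(im[110:260,215:345],None,fx=4,fy=4,interpolation=cv2.INTER_CUBIC);cv2.imwrite("pics/crop.png",big)
E
```

```text
Traceback (most recent call last):
  File "h.py", line 8, in pts
    return P@np.array(c["rotation"]).T+np.array(c["eye"])
           ~^~~~~~~~~~~~~~~~~~~~~~~~~~
ValueError: matmul: Input operand 1 has a mismatch in its core dimension 0, with gufunc signature (n?,k),(k,m?)->(n?,m?) (size 4 is different from 3)
```

```bash
cat > h.py <<'E'
import numpy as np, cv2
from scipy.spatial.transform import Rotation
from workcell import manip
cam=manip.camera
def R(c):
    w,x,y,z=c["rotation"]; return Rotation.from_quat([x,y,z,w]).as_matrix()
def pts(c):
    K=np.array(c["intrinsics"]);d=c["range_z"];v,u=np.mgrid[:d.shape[0],:d.shape[1]]
    P=np.stack([(u-K[0,2])/K[0,0]*d,-(v-K[1,2])/K[1,1]*d,-d],-1)
    return P@R(c).T+np.array(c["eye"])
E
python3 - <<'E'
from h import *
c=dict(np.load("top0.npz"));P=pts(c);im=c["image"]
hsv=cv2.cvtColor(im,cv2.COLOR_BGR2HSV);z=P[...,2]
m=np.zeros(z.shape,bool);m[115:255,228:334]=1
dk=m&(z>0.06)&(z<0.4)
n,l,st,_=cv2.connectedComponentsWithStats(dk.astype(np.uint8))
i=1+np.argmax(st[1:,4]);q=P[l==i];print(st[i],"bench z",np.median(z[260:300,160:220]))
dm=(l==i)&(abs(z-0.095)<0.01)
r=cv2.minAreaRect(P[dm][:,:2].astype(np.float32)*1000);print("deck rect",r,np.median(z[dm]))
red=m&((hsv[...,0]<8)|(hsv[...,0]>172))&(hsv[...,1]>140)&(hsv[...,2]>80)
v,u=np.nonzero(red);print("red",len(u),u.mean(),v.mean(),P[red].mean(0),P[red][:,2].max())
b=m&(abs(hsv[...,0].astype(int)-112)<12)&(hsv[...,1]>140)&(hsv[...,2]>60)
for row in range(125,215,6):
  k=b[row]
  if k.any(): uu=np.nonzero(k)[0]; print(row,uu.min(),uu.max(),np.round(P[row,uu[[0,-1]]],3).tolist(),np.round(np.median(z[row][k]),3))
big=cv2.resize(im[110:260,215:345],None,fx=4,fy=4,interpolation=cv2.INTER_CUBIC);cv2.imwrite("pics/crop.png",big)
E
```

```text
[  229   123   101   124 10990] bench z 8.329767961179346e-05
deck rect ((627.0108642578125, -85.08023071289062), (373.7237854003906, 295.06732177734375), 2.476294755935669) 0.09850401200547099
red 48 289.7708333333333 231.89583333333334 [ 0.47039202 -0.10941149  0.18821169] 0.2208114606320486
137 260 318 [[0.767, -0.029, 0.142], [0.759, -0.206, 0.162]] 0.15
143 236 319 [[0.747, 0.046, 0.158], [0.74, -0.209, 0.162]] 0.158
149 236 321 [[0.729, 0.046, 0.159], [0.719, -0.212, 0.173]] 0.167
155 237 321 [[0.708, 0.043, 0.172], [0.699, -0.21, 0.186]] 0.177
161 237 323 [[0.686, 0.043, 0.191], [0.679, -0.213, 0.196]] 0.191
167 237 324 [[0.667, 0.043, 0.2], [0.659, -0.213, 0.21]] 0.2
173 238 325 [[0.648, 0.041, 0.209], [0.641, -0.215, 0.213]] 0.212
179 238 326 [[0.629, 0.041, 0.217], [0.622, -0.215, 0.226]] 0.222
185 238 327 [[0.61, 0.041, 0.231], [0.603, -0.216, 0.237]] 0.231
191 239 328 [[0.592, 0.038, 0.239], [0.584, -0.216, 0.249]] 0.245
197 239 318 [[0.574, 0.038, 0.25], [0.578, -0.207, 0.109]] 0.25
203 245 248 [[0.563, 0.023, 0.136], [0.563, 0.014, 0.14]] 0.135
```

View pics/crop.png

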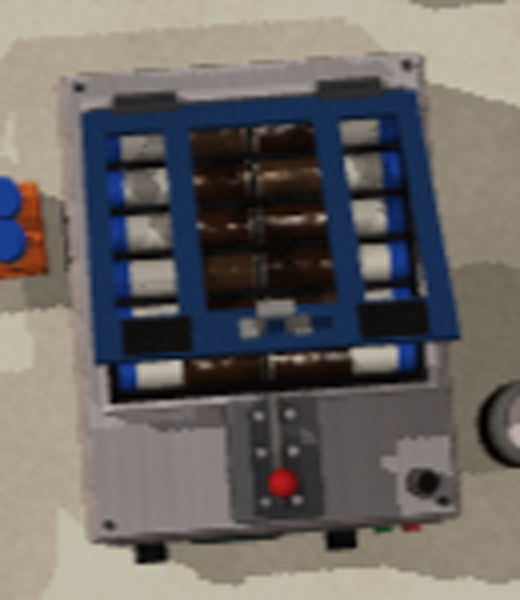

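The crop shows the lid raised, with its left pad at crop (155,335) and the right pad at (393,318). The staple is at (275,320), the knob at (282,483) and the vial at (428,482). The deck rectangle measures 374x295 against the expected 380x300. It is centred at (627,-85) with about 2.5° of yaw.

```bash
python3 - <<'E'
from h import *
c=dict(np.load("top0.npz"));P=pts(c);im=c["image"];K=c["intrinsics"];r=R(c);eye=c["eye"]
def ray(u,v,z):
    d=r@np.array([(u-K[0,2])/K[0,0],-(v-K[1,2])/K[1,1],-1]);return eye+d*(z-eye[2])/d[2]
a=np.radians(2.5);Rs=np.array([[np.cos(a),-np.sin(a)],[np.sin(a),np.cos(a)]]);o=np.array([.627,-.085])
sh=lambda p:np.round(np.r_[(np.array(p[:2])-o)@Rs,p[2]]*1000,1)
wo=lambda x,y:np.round(o+Rs@np.array([x,y])/1000,4)
hsv=cv2.cvtColor(im,cv2.COLOR_BGR2HSV)
red=((hsv[...,0]<8)|(hsv[...,0]>172))&(hsv[...,1]>140)
red[:, :275]=0;red[:,300:]=0;red[:220]=0;red[238:]=0
v,u=np.nonzero(red);k=ray(u.mean(),v.mean(),.205);print("knob",k,sh(k),len(u),P[red][:,2].max())
for n,(x,y) in dict(lp=(155,335),rp=(393,318),st=(277,322)).items():
    u,v=215+(x-1.5)/4,110+(y-1.5)/4; w=P[int(round(v)),int(round(u))];print(n,w,sh(w))
print("pad shut",wo(-67,85),"corner",wo(-113.5,0),"knob0",wo(-163,0))
E
```

```text
knob [ 0.47587209 -0.09390238  0.205     ] [-151.4   -2.3  205. ] 48 0.2208114606320486
lp [ 0.58455667 -0.00186522  0.24525406] [-38.8  84.9 245.3]
rp [ 0.59193246 -0.17428997  0.2417868 ] [-38.9 -87.7 241.8]
st [ 0.59086669 -0.09073365  0.24549399] [-36.3  -4.2 245.5]
pad shut [ 0.5564 -0.003 ] corner [ 0.5136 -0.09  ] knob0 [ 0.4642 -0.0921]
```

```bash
python3 -m handwheel '[[0,0,30,0],[10,30,70,-6],[20,70,110,-12],[30,110,130,-18],[50,150,130,-22],[70,190,130,-22],[90,225,130,-22],[110,260,130,-22],[130,295,130,-22],[150,330,130,-22]]' 1 20
```

```text
t: 0.93
ee_pos: [0.3989, -0.2578, 0.3613]
tcp_rot: [0.0, 1.0, 0.023, 0.0]
wrist_force: [1.2, -0.6, 0.6]
grip_width: -0.0002
finger_force: 0.0
```

```bash
python3 -m handwheel '[[25,32,0,0],[50,64,0,0],[75,97,0,0],[100,130,0,0],[125,165,0,0],[150,200,-10,0],[165,225,-20,0],[171,234,-35,0],[171,234,-45,0],[171,234,-45,0]]'
python3 - <<'E'
from h import *
c=cam("wrist");cv2.imwrite("pics/w1.png",c["image"]);print(c["eye"],manip.sense()["ee_pos"])
c=cam("side");np.savez("side1.npz",**c);cv2.imwrite("pics/s1.png",cv2.resize(c["image"][150:310,190:390],None,fx=3.5,fy=3.5))
E
```

```text
t: 1.77
ee_pos: [0.5687, -0.0256, 0.3137]
tcp_rot: [-0.0, 1.0, 0.024, -0.002]
wrist_force: [-0.7, -0.3, -0.2]
grip_width: 0.0001
finger_force: 0.0
[ 0.64451583 -0.02188062  0.4560836 ] [ 0.56890872 -0.0264608   0.31526101]
```

View pics/s1.png

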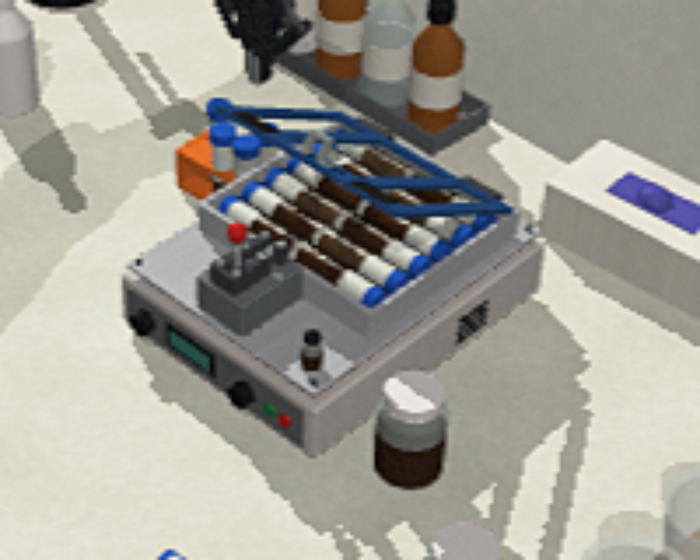

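View pics/w1.png

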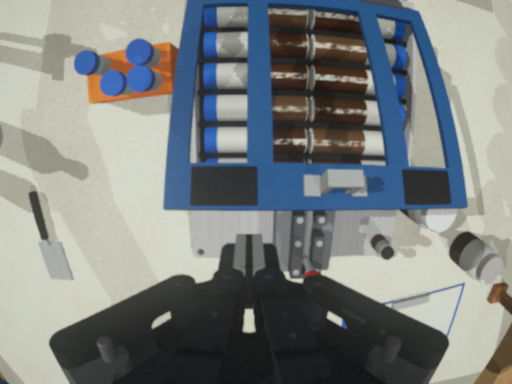

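The side view shows the knob at crop (237,233), upright over the bolt housing, with the lid raised and the vial at (312,350). The wrist view shows the left pad at (224,185), with the fingertips short of it at about (250,240) because the arm is still lagging.

```bash
python3 -m handwheel '[[0,0,0,0],[0,0,0,0]]'
python3 - <<'E'
from h import *
def knobray(c,box):
    hsv=cv2.cvtColor(c["image"],cv2.COLOR_BGR2HSV);K=c["intrinsics"]
    m=((hsv[...,0]<8)|(hsv[...,0]>172))&(hsv[...,1]>140);k=np.zeros_like(m);k[box[1]:box[3],box[0]:box[2]]=1
    v,u=np.nonzero(m&k);u,v=u.mean(),v.mean();d=R(c)@np.array([(u-K[0,2])/K[0,0],-(v-K[1,2])/K[1,1],-1]);return c["eye"],d/np.linalg.norm(d),(u,v,m[k].sum())
a=knobray(dict(np.load("top0.npz")),(275,220,300,238));b=knobray(dict(np.load("side1.npz")),(248,208,268,226))
A=np.stack([a[1],-b[1]],1);t=np.linalg.lstsq(A,b[0]-a[0],rcond=None)[0]
p,q=a[0]+t[0]*a[1],b[0]+t[1]*b[1];print(a[2],b[2],p,q,"gap",np.linalg.norm(p-q))
E
```

```text
t: 2.03
ee_pos: [0.5696, -0.0267, 0.3172]
tcp_rot: [0.0, 1.0, 0.023, 0.001]
wrist_force: [0.0, -0.2, 1.3]
grip_width: 0.0001
finger_force: 0.0
(np.float64(285.375), np.float64(230.33333333333334), np.int64(48)) (np.float64(257.57142857142856), np.float64(215.82142857142858), np.int64(28)) [ 0.47587226 -0.09402765  0.20325751] [ 0.4778682  -0.09566366  0.20337532] gap 0.0025834454140330008
```

Triangulation puts the knob at (477,-94.5,203) mm, which matches 205 mm. I'm moving onto the pad and pressing along its arc.

```bash
python3 -m handwheel '[[7,11,0,0],[13,22,-5,0],[13,22,-20,0],[13,22,-35,0],[13,22,-50,0],[12,22,-60,0],[11,22,-68,0],[9,22,-76,0],[7,22,-84,0],[5,22,-92,0]]'
```

```text
t: 2.87
ee_pos: [0.5746, -0.0037, 0.2239]
tcp_rot: [-0.0, 1.0, 0.023, 0.0]
wrist_force: [0.1, -0.4, 1.7]
grip_width: 0.0001
finger_force: 0.7
```

```bash
python3 -m handwheel '[[-2,0,-10,0],[-5,0,-20,0],[-8,0,-30,0],[-10,0,-40,0],[-12,0,-50,0],[-14,0,-58,0],[-15,0,-65,0],[-16,0,-70,0],[-17,0,-74,0],[-17,0,-76,0]]'
```

```text
t: 3.7
ee_pos: [0.5574, -0.0037, 0.1477]
tcp_rot: [-0.0, 1.0, 0.023, -0.0]
wrist_force: [-0.8, 0.4, 0.5]
grip_width: 0.0003
finger_force: 0.5
```

```bash
python3 -m handwheel '[[0,0,-1,0],[0,0,-2,0],[0,0,-3,0],[0,0,-3,0]]'; python3 -m handwheel '[[0,0,-1,0],[0,0,-2,0],[0,0,-2,0]]'
```

```text
t: 4.03
ee_pos: [0.5576, -0.0037, 0.1452]
tcp_rot: [-0.0, 1.0, 0.023, 0.0]
wrist_force: [-0.5, -0.4, -0.3]
grip_width: -0.0001
finger_force: 0.0
t: 4.28
ee_pos: [0.5577, -0.0038, 0.1439]
tcp_rot: [0.0, 1.0, 0.023, 0.0]
wrist_force: [-4.6, 0.1, 12.6]
grip_width: 0.0001
finger_force: 6.1
```

12.6 N against a hard stop at z≈144 mm means the lid is shut. I'm lifting and moving behind the knob.

```bash
python3 -m handwheel '[[0,0,30,0],[0,0,65,0],[0,0,100,0],[-15,-12,116,0],[-40,-30,116,0],[-65,-48,116,0],[-90,-66,116,0],[-110,-82,116,0],[-123,-91,116,0],[-123,-91,116,0]]'
python3 - <<'E'
from h import *
c=cam("top");P=pts(c);np.savez("top2.npz",**c)
hsv=cv2.cvtColor(c["image"],cv2.COLOR_BGR2HSV);z=P[...,2]
b=(abs(hsv[...,0].astype(int)-112)<12)&(hsv[...,1]>140)&(hsv[...,2]>60)
b[:,:232]=0;b[:,334:]=0
for row in range(135,230,8):
  k=b[row]
  if k.any(): uu=np.nonzero(k)[0]; print(row,uu.min(),uu.max(),np.round(np.percentile(z[row][k],[10,50,90]),3))
cv2.imwrite("pics/t2.png",cv2.resize(c["image"][110:260,215:345],None,fx=4,fy=4,interpolation=cv2.INTER_CUBIC))
c=cam("side");cv2.imwrite("pics/s2.png",cv2.resize(c["image"][150:310,190:390],None,fx=3.5,fy=3.5))
E
```

```text
t: 5.12
ee_pos: [0.4324, -0.0969, 0.2594]
tcp_rot: [0.001, 1.0, 0.022, -0.0]
wrist_force: [0.4, -0.3, 0.8]
grip_width: 0.0004
finger_force: 0.0
135 282 318 [0.139 0.142 0.146]
143 236 318 [0.139 0.144 0.148]
151 237 319 [0.135 0.143 0.147]
159 237 320 [0.129 0.142 0.147]
167 238 320 [0.136 0.143 0.148]
175 238 321 [0.135 0.143 0.145]
183 239 322 [0.13  0.144 0.147]
191 239 322 [0.136 0.143 0.149]
199 240 323 [0.14  0.144 0.148]
207 241 301 [0.14  0.143 0.148]
```

View pics/s2.png

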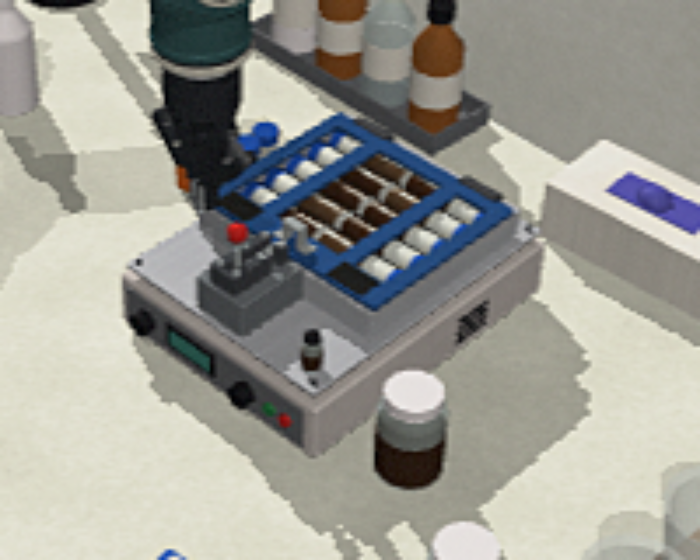

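The lid lies level at z≈143 mm all over, so it is shut. The knob is at crop (237,233) with the fingers behind it. I'm going down to the handle and pushing along +x.

```bash
python3 -m handwheel '[[0,0,-25,0],[0,0,-50,0],[0,0,-74,0],[0,0,-75,0],[5,0,-75,0],[10,0,-75,0],[15,1,-75,0],[20,1,-75,0],[25,1,-75,0],[30,1,-75,0]]'; python3 -m handwheel '[[5,0,0,0],[10,0,0,0],[15,1,0,0],[20,1,0,0],[24,1,0,0],[26,1,0,0]]'
```

```text
t: 6.05
ee_pos: [0.4653, -0.0937, 0.1847]
tcp_rot: [0.0, 1.0, 0.023, 0.0]
wrist_force: [-1.7, -0.3, 0.9]
grip_width: -0.0004
finger_force: 0.8
t: 6.55
ee_pos: [0.4911, -0.0926, 0.1841]
tcp_rot: [-0.0, 1.0, 0.024, 0.0]
wrist_force: [-2.4, 0.9, 0.4]
grip_width: -0.0001
finger_force: 0.8
```

Sliding at about 2 N. I'm continuing in small steps to the stop.

```bash
python3 -m handwheel '[[2,0,0,0],[4,0,0,0],[5,0,0,0],[5,0,0,0]]'; python3 -m handwheel '[[1,0,0,0],[2,0,0,0],[3,0,0,0],[3,0,0,0]]'
```

```text
t: 6.88
ee_pos: [0.495, -0.0928, 0.184]
tcp_rot: [-0.0, 1.0, 0.023, -0.001]
wrist_force: [-7.2, 0.5, 4.1]
grip_width: 0.0001
finger_force: 3.4
t: 7.22
ee_pos: [0.4962, -0.0932, 0.1839]
tcp_rot: [0.0, 1.0, 0.023, -0.003]
wrist_force: [-23.1, -0.2, 15.8]
grip_width: 0.0
finger_force: 11.7
```

The force rises at the expected end-stop position. I'm backing off, checking, and moving round to the knob's left.

```bash
python3 -m handwheel '[[-12,0,0,0],[-28,0,0,0],[-30,0,30,0],[-30,10,65,0],[-30,35,70,0],[-15,55,70,0],[5,55,70,0],[16,55,70,0],[16,55,70,0]]'
python3 - <<'E'
from h import *
def knobray(c,box):
    hsv=cv2.cvtColor(c["image"],cv2.COLOR_BGR2HSV);K=c["intrinsics"]
    m=((hsv[...,0]<8)|(hsv[...,0]>172))&(hsv[...,1]>140);k=np.zeros_like(m);k[box[1]:box[3],box[0]:box[2]]=1
    v,u=np.nonzero(m&k);u,v=u.mean(),v.mean();d=R(c)@np.array([(u-K[0,2])/K[0,0],-(v-K[1,2])/K[1,1],-1]);return c["eye"],d,(u,v,m[k].sum())
for n,bx in(("side",(240,195,290,235)),):
    c=cam(n);e,d,uv=knobray(c,bx);print(uv,e+d*(.2035-e[2])/d[2])
cv2.imwrite("pics/s3.png",cv2.resize(c["image"][150:310,190:390],None,fx=3.5,fy=3.5))
E
```

```text
t: 7.97
ee_pos: [0.5161, -0.038, 0.2539]
tcp_rot: [-0.0, 1.0, 0.023, 0.0]
wrist_force: [-0.9, -0.1, -0.5]
grip_width: -0.0003
finger_force: 0.0
(np.float64(265.21875), np.float64(210.59375), np.int64(32)) [ 0.51818327 -0.09208164  0.2035    ]
```

View pics/s3.png

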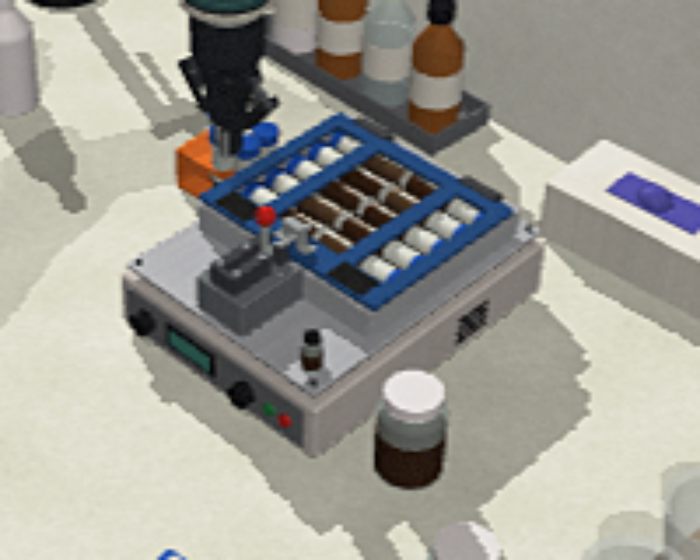

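The knob is at crop (265,215), at (517,-92) mm. It moved 41 mm, so the bolt is home. I'm pushing it over to the right.

```bash
python3 -m handwheel '[[1,0,-30,0],[1,0,-62,0],[1,-8,-62,0],[1,-16,-62,0],[1,-24,-62,0],[1,-30,-62,0],[1,-35,-62,0],[2,-40,-62,0],[2,-45,-62,0],[2,-50,-62,0]]'; python3 -m handwheel '[[0,-5,0,0],[0,-10,0,0],[0,-15,0,0],[0,-20,0,0],[1,-25,0,0],[1,-28,0,0]]'
```

```text
t: 8.85
ee_pos: [0.5168, -0.0882, 0.1926]
tcp_rot: [0.0, 1.0, 0.024, 0.0]
wrist_force: [0.5, -0.1, -0.8]
grip_width: 0.0003
finger_force: 0.5
t: 9.35
ee_pos: [0.5176, -0.1165, 0.1922]
tcp_rot: [-0.0, 1.0, 0.023, -0.0]
wrist_force: [-0.2, 1.8, -0.1]
grip_width: -0.0001
finger_force: 0.5
```

```bash
python3 -m handwheel '[[0,-6,0,0],[0,-12,0,0],[1,-18,0,0],[1,-24,-2,0],[1,-26,-6,0],[1,-27,-10,0],[1,-27,-14,0],[1,-27,-17,0]]'; python3 -m handwheel '[[0,0,-1,0],[0,0,-2,0],[0,0,-3,0],[0,0,-3,0]]'
```

```text
t: 10.02
ee_pos: [0.5183, -0.1426, 0.1745]
tcp_rot: [-0.0, 1.0, 0.024, -0.0]
wrist_force: [0.2, -0.7, 0.0]
grip_width: 0.0
finger_force: 0.4
t: 10.35
ee_pos: [0.5186, -0.1427, 0.1723]
tcp_rot: [0.0, 1.0, 0.024, 0.0]
wrist_force: [-1.3, 0.3, 4.5]
grip_width: 0.0001
finger_force: 2.1
```

```bash
python3 -m handwheel '[[0,0,-1,0],[0,0,-2,0],[0,0,-2,0]]'; python3 -m handwheel '[[0,0,30,0],[0,0,65,0],[0,0,105,0],[-30,0,120,0],[-70,0,120,0],[-110,0,120,0],[-120,0,120,0],[-120,0,120,0]]'
python3 - <<'E'
from h import *
c=cam("side");cv2.imwrite("pics/s4.png",cv2.resize(c["image"][150:310,190:390],None,fx=3.5,fy=3.5))
def kr(c,box):
    hsv=cv2.cvtColor(c["image"],cv2.COLOR_BGR2HSV);K=c["intrinsics"]
    m=((hsv[...,0]<8)|(hsv[...,0]>172))&(hsv[...,1]>140);k=np.zeros_like(m);k[box[1]:box[3],box[0]:box[2]]=1
    v,u=np.nonzero(m&k);u,v=u.mean(),v.mean();d=R(c)@np.array([(u-K[0,2])/K[0,0],-(v-K[1,2])/K[1,1],-1]);return c["eye"],d,(u,v,m[k].sum())
T=cam("top");P=pts(T)
for n,C,bx in(("side",c,(240,195,300,250)),("top",T,(275,200,315,238))):
    e,d,uv=kr(C,bx);print(n,uv,e+d*(.162-e[2])/d[2])
print("knob expect",.627-.112+.002,-.087-.005-.051)
E
```

```text
t: 10.6
ee_pos: [0.519, -0.1429, 0.1712]
tcp_rot: [0.0, 1.0, 0.023, 0.001]
wrist_force: [-5.9, -0.3, 17.5]
grip_width: -0.0001
finger_force: 8.7
t: 11.27
ee_pos: [0.3963, -0.143, 0.2907]
tcp_rot: [0.001, 1.0, 0.023, 0.0]
wrist_force: [0.7, -0.2, 0.6]
grip_width: 0.0001
finger_force: 0.0
side (np.float64(277.2647058823529), np.float64(223.14705882352942), np.int64(34)) [ 0.5364783  -0.13733067  0.162     ]
top (np.float64(300.3142857142857), np.float64(216.0857142857143), np.int64(35)) [ 0.51765075 -0.14357446  0.162     ]
knob expect 0.517 -0.143
```

View pics/s4.png

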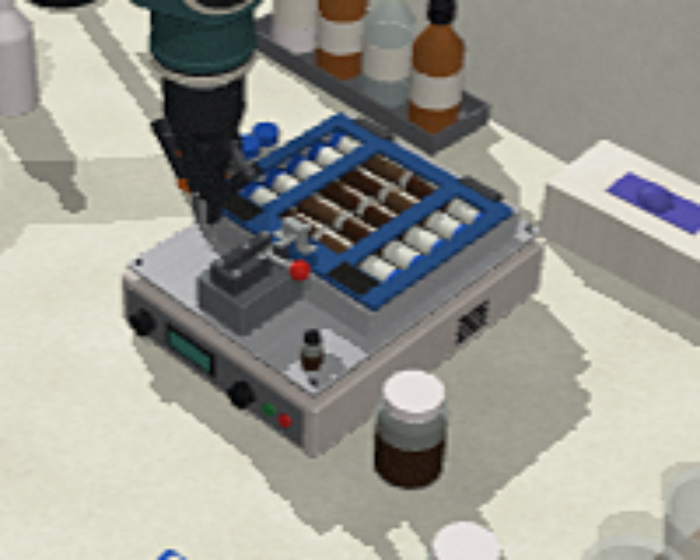

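The side view shows the knob lying to the right at crop (300,270). Its mask included brown tube pixels, so I'm re-triangulating with the largest blob only.

```bash
python3 - <<'E'
from h import *
def kr(n,box):
    c=cam(n);hsv=cv2.cvtColor(c["image"],cv2.COLOR_BGR2HSV);K=c["intrinsics"]
    m=((hsv[...,0]<8)|(hsv[...,0]>172))&(hsv[...,1]>140);k=np.zeros_like(m);k[box[1]:box[3],box[0]:box[2]]=1
    N,l,st,ce=cv2.connectedComponentsWithStats((m&k).astype(np.uint8));i=1+np.argmax(st[1:,4]);u,v=ce[i];print(n,u,v,st[i])
    d=R(c)@np.array([(u-K[0,2])/K[0,0],-(v-K[1,2])/K[1,1],-1]);return c["eye"],d/np.linalg.norm(d)
a=kr("top",(275,200,315,238));b=kr("side",(240,195,300,250))
t=np.linalg.lstsq(np.stack([a[1],-b[1]],1),b[0]-a[0],rcond=None)[0]
print(a[0]+t[0]*a[1],b[0]+t[1]*b[1])
E
```

```text
top 300.3142857142857 216.0857142857143 [298 213   6   7  35]
side 275.35714285714283 226.64285714285714 [273 224   6   6  28]
[ 0.51771391 -0.14379681  0.15988348] [ 0.51946995 -0.14526103  0.16008971]
```

The knob is at (518,-144,160) mm, and 162 mm is expected at the end stop. The handle is fully down and the arm is clear.

```bash
python3 -c "
from workcell import manip
print(manip.sign_off())"
```

```text
the job is handed in; nothing more can be done
None
```

I pressed the hold-down frame shut, pushed the bolt fully home, turned its handle all the way down into the short leg and handed the job in; the images confirmed each step, and the arm was clear of everything.

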